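# Point out the touch-up kit for the red wagon

### The arm

A 6-joint arm with a two-finger parallel gripper is mounted at the origin on a cart in front of the work surface, level with it; the furniture and walls round the work are solid. World frame = base frame: x ahead of the robot, y to its left, z up, the work surface at z = 0. Lengths are in m, angles in rad, forces in N, time in s.
With the tool pointing down it reaches from about 0.25 to 0.725 m from the base axis. Payload 9.7 kg.
Tool frame: the origin (TCP) lies between the finger pads; the fingertips stand 11 mm ahead of it and the grasp point (between the pads) lies 8 mm behind it; y points along the fingers, x is the direction in which the jaws open and shut, and the axes are right-handed (so a half turn about y gives the same grasp; the last joint's range is limited). The gripper opens to 85 mm and grips with 20 to 120 N. Pads are 22 mm wide; open, the fingers measure 114 mm over their backs; the gripper's body (76 mm by 85 mm) begins 54 mm behind the grasp point. The pads swing forward as they close: fully open they stand 13 mm farther back than shut.
Start: joints at [-1.223, 0.087, 0.176, 1.66, 0, 1.571], TCP at [0.187, -0.517, 0.242] pointing down, gripper open.
Joint ranges: [-3.13, 3.13], [-0.85, 1.81], [-1.15, 1.24], [-2.2, 2.28], [-1.44, 1.52], [-3.14, 3.14]. Speed limits (rad/s): [2.22, 2.22, 2.57, 3.14, 3.14, 3.14].

### API

Orientations are given as a unit quaternion [w, x, y, z].
In Python, from cell import readout, imaging, order gives the robot as it stands. The module is installed in compiled form; this text tells all that it offers.
- The arm moves only by the tool step_arm, never from a script. Its arguments are lists of equal length, an entry for each row: "slide": the shift along the world's x, y, z in mm, a list of three; "twist": the turn, a rotation vector about the world's x, y, z in rad, a list of three; "gripper": the finger opening in mm, from 0 to 85.4. A call has 1 to 8 rows; each row is the pose to reach, as a shift and turn from the pose commanded when the call began; what a row does not reach only later rows make up. A row lasts 1/10 s, in which the tool goes at most 50 mm and 8.59 degrees, less where a joint would pass 70% of its speed; a pose out of reach is approached as far as the arm can. A call with a gripper value outside its range is refused whole. The fingers move at their own pace and stop on an object; "force" is the grip in N (left out, the last holds). Time passes only in rows, so rows that repeat a pose let the fingers close. It gives the time, the measured TCP pose, the force and the opening at its end, in the units of the state.
- readout.get_obs(): the state, without advancing time (a new reading comes with each control period).
- imaging.snapshot(name): name is "scene" or "side" or "wrist"; returns the picture (420x560x3 uint8, blue, green, red); there is no depth.
- imaging.get_calibration(name): a dict with "intrinsics" (3x3 intrinsics, pixels), "rvec" (rotation vector, rad) and "tvec" (3), from world to camera coordinates, as OpenCV has them. Camera axes: x right, y down, z forward; pixel columns grow to the right and rows downward; lengths in m; the calibration is good to about 2 mm. A picture is of the moment at which its call begins: read the wrist's pose just before it. get_calibration takes no time and is no camera call; for the wrist camera it gives the pose at the moment of the call.
- order.job_done(): hands the job in, once; it reports no verdict.
Trained networks look in the newest picture that a camera, given by its name, has taken for a name from the list of things; names that differ only in an ending like _2 or _b are one class to them, and where a whole thing is asked for, a point or a joint stands for the part that bears it (a point fixed in the world has none). Each returns a list of dicts, best first, with "score" (0 to 1); they miss things now and then, are a little off and sometimes report something else, mostly with a low value. They report only what shows in the picture. A call takes as long as a camera call. They do not tell look-alikes from the thing itself.
- imaging.trace(label, camera): "pixels" (420x560 bool, what is visible of it) and "bbox" ([left, top, width, height] in pixels, round what is visible of it).
The state is a dict: "time": time; "q": joint angles; "qd": joint speeds; "joint_torque": joint torques, N m; "tool_pos": TCP position; "tool_rot": TCP orientation; "force": force on the tool from outside, world axes, zero at the start; "torque": the same for the moment, N m; "gripper_width": finger opening in m.
Only numpy, scipy, OpenCV 4.12 (cv2) and the standard library are available. Lean on these libraries where they do the work, as an engineer would, in place of code of your own. Each camera call takes 0.05 s, during which the arm holds its last target.

### The job

Show the apprentice what to use for touching up the red model wagon: with the fingertips, point from just above (about 3 cm, never touching anything) first at the red wagon on the left of the bench front, then at the jar of red paint, then at the loose red-handled paint brush, staying about two seconds at each. Travel between them with the fingertips raised, some 15 cm above the bench, so that you do not seem to point at anything else, and finish still pointing at the brush. Nothing may be touched, moved or picked up.

Things in the scene. Friction and masses are not known exactly. Their poses are not given: they have to be found in the camera images.
- wagon_red: dark red open model goods wagon standing near the front edge of the bench, left of the jars (another red wagon far to the right, by the vice, is only scenery), 28 wide x 126 long x 34 mm high, its length along its own y axis; it may be pointed at anywhere over its body. Origin at the centre of its underside, z up.
- wagon_grey: grey open model goods wagon, 28 x 111 (along its y) x 26 mm; not to be pointed at. Origin at the centre of its underside, z up.
- jar_red: small round paint jar of red paint with a black cap, 26 mm across, 34 mm high; point at it over its cap. Origin at the centre of its underside, z up.
- jar_blue: like the red jar, but blue paint and a white cap; not to be pointed at. Origin at the centre of its underside, z up.
- jar_grey: like the red jar, dark grey paint and a black cap; not to be pointed at. Origin at the centre of its underside, z up.
- jar_mustard: like the red jar, but mustard-yellow paint and a white cap; not to be pointed at. Origin at the centre of its underside, z up.
- paint_brush: thin paint brush with a red handle lying on the bench right of the jars, 8 x 164 (along its own y) x 8 mm; it may be pointed at anywhere along its length, its middle is best. Origin at the middle of its underside, z up.
- pencil: green pencil lying on the bench, 8 x 170 (along its y) x 8 mm; not to be pointed at. Origin at the centre of its underside, z up.
- driver_yellow: small screwdriver with a yellow handle lying on the bench, 16 x 130 (along its y) x 14 mm; not to be pointed at. Origin at the centre of its underside, z up.
- blue_cabinet: tall fixed blue steel parts cabinet behind the jars and wagons, 174 deep x 308 wide x 558 mm high, an obstacle to keep the wrist and arm clear of: its near right corner stands some 0.64 m from the robot's base axis, so swing round with the hand drawn in. Origin at the centre of its underside.
There are look-alikes about, which are no part of the job. Leave any orange look-alike of the jar_red alone.

How it is judged:
On the way, in this order (a step that is already met when the one before it is completed fails the run):
1. the fingertips dwell just above the red wagon (x of the grasp point in the frame of wagon_red between -0.03 and 0.03 m and y of the grasp point in the frame of wagon_red between -0.065 and 0.065 m and height (world z) of the grasp point below 0.12 m), for 1.5 s.
2. the fingertips dwell just above the red paint jar (horizontal distance between the grasp point and jar_red below 0.025 m and height (world z) of the grasp point below 0.12 m), for 1.5 s.
3. the fingertips dwell just above the paint brush (x of the grasp point in the frame of paint_brush between -0.025 and 0.025 m and y of the grasp point in the frame of paint_brush between -0.085 and 0.085 m and height (world z) of the grasp point below 0.095 m), for 1.5 s.
At the end, for the whole second after the job is handed in: The grasp point of the gripper is still over the paint brush (within 25 mm of its centre line and 85 mm of its middle, lower than 95 mm over the bench); every wagon, jar and tool is within 5 mm of where it started (all of step 3 and distance of each of wagon_red, wagon_grey, jar_red, jar_blue, jar_grey, jar_mustard, paint_brush, pencil, driver_yellow from where it was at the start of the episode below 0.005 m); the robot touches nothing.
It fails at once if the robot touches something (contact force between any of the fingers, the arm and anything else above 0.3 N).
It fails at once if a wagon, jar or tool is moved or lifted (distance of any of wagon_red, wagon_grey, jar_red, jar_blue, jar_grey, jar_mustard, paint_brush, pencil, driver_yellow from where it was at the start of the episode above 0.01 m).
It fails at once if the fingertips come low over a thing that is not meant (the other wagon, jars, pencil or screwdriver) ((x of the grasp point in the frame of wagon_grey between -0.025 and 0.025 m and y of the grasp point in the frame of wagon_grey between -0.055 and 0.055 m and height (world z) of the grasp point below 0.11 m) or (horizontal distance between the grasp point and jar_blue below 0.025 m and height (world z) of the grasp point below 0.12 m) or (horizontal distance between the grasp point and jar_grey below 0.025 m and height (world z) of the grasp point below 0.12 m) or (horizontal distance between the grasp point and jar_mustard below 0.025 m and height (world z) of the grasp point below 0.12 m) or (horizontal distance between the grasp point and pencil below 0.02 m and height (world z) of the grasp point below 0.09 m) or (horizontal distance between the grasp point and driver_yellow below 0.02 m and height (world z) of the grasp point below 0.09 m)).
It also fails if it takes over 70 s, if anything falls off the work surface, if the arm or the gripper's body presses on something with over 40 N, if the wrist force passes 120 N, or if a joint passes its speed limit or range.

## Working session

There is one attempt and no reset: what is moved stays moved. The work goes in short steps, Python scripts to look and compute and a tool call to move; the robot and the scene stay as the last step left them, time stands still between calls to the robot, and variables do not carry over. Pictures are saved under pics/ and viewed, and the job is handed in when it is done.

Besides the shell and the picture viewer there is one more tool, called after "Call:" as name(argument=value, ...) on one line, values as JSON. step_arm: Moves the arm, as the interface text tells. Its arguments: {"type":"object","properties":{"slide":{"type":"array"},"twist":{"type":"array"},"gripper":{"type":"array"},"force":{"type":"number"}},"required":["slide","twist","gripper"]}

```bash
mkdir -p pics
python3 - <<'E'
from cell import readout, imaging
import cv2
o=readout.get_obs();print(o['time'],o['tool_pos'],o['tool_rot'],o['gripper_width'])
for n in ['scene','side','wrist']:
    im=imaging.snapshot(n);cv2.imwrite(f'pics/{n}0.png',im)
    c=imaging.get_calibration(n);print(n,c)
E
```

```text
0.0 [ 0.18737059 -0.51686983  0.24158551] [ 0.57922241 -0.57870891  0.40634509 -0.40556265] 0.08548979838704324
scene {'intrinsics': array([[399.02482319,   0.        , 276.47471501],
       [  0.        , 399.02482319, 206.69902289],
       [  0.        ,   0.        ,   1.        ]]), 'rvec': array([ 0.81987631, -2.407812  ,  1.2780044 ]), 'tvec': array([0.40849275, 0.24091945, 0.91894025])}
side {'intrinsics': array([[479.25690366,   0.        , 291.46459938],
       [  0.        , 479.25690366, 203.52984127],
       [  0.        ,   0.        ,   1.        ]]), 'rvec': array([ 2.03899025, -0.12154865,  0.05718756]), 'tvec': array([-0.57373036,  0.04581184,  1.13933722])}
wrist {'intrinsics': array([[348.89023443,   0.        , 284.51692063],
       [  0.        , 348.89023443, 206.94859287],
       [  0.        ,   0.        ,   1.        ]]), 'rvec': array([-2.38315383,  1.67312715,  0.22917929]), 'tvec': array([-0.54990245, -0.03455022,  0.37829253])}
```

View pics/scene0.png

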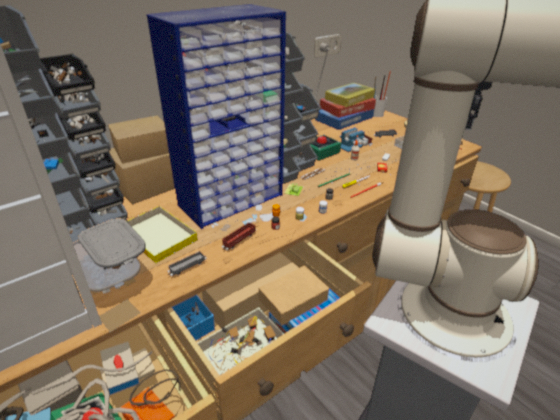

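View pics/side0.png

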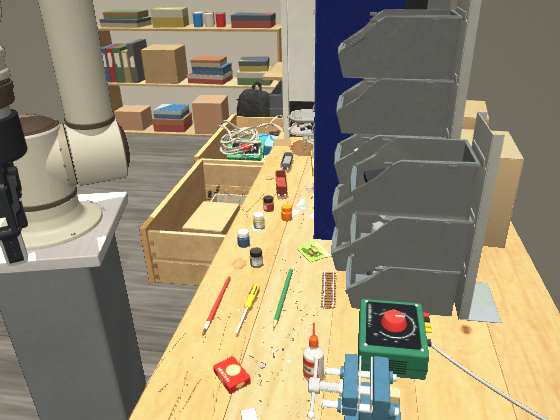

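View pics/wrist0.png

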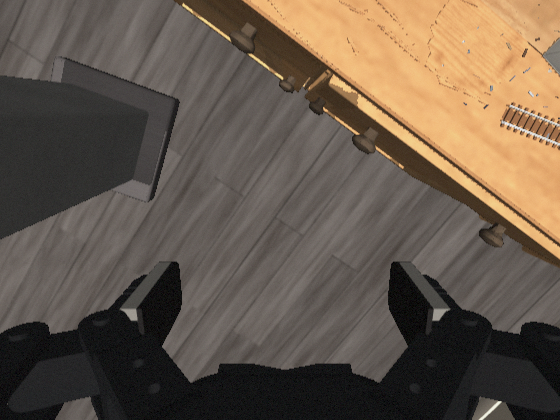

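The scene view shows the wagons at (187,264) grey and (239,236) red. The jars are orange (276,211), red (276,223), mustard (299,213), blue (323,207) and grey (329,194), and the red brush is at (366,189). The side view shows the same row: red jar (268,203), orange look-alike (287,212), brush (217,305). Next I'll localise them.

```bash
cat > h.py <<'E'
import numpy as np, cv2
from cell import readout, imaging
def ray(n,uv,z,c=None):
    c=c or imaging.get_calibration(n)
    R,_=cv2.Rodrigues(np.array(c['rvec']));t=np.array(c['tvec']).ravel()
    o=-R.T@t; d=R.T@np.linalg.inv(c['intrinsics'])@np.array([uv[0],uv[1],1.])
    return o+d*(z-o[2])/d[2]
def proj(n,p):
    c=imaging.get_calibration(n)
    return cv2.projectPoints(np.array(p,float).reshape(-1,3),np.array(c['rvec']),np.array(c['tvec']),c['intrinsics'],None)[0].reshape(-1,2)
H=dict(wagon_red=.034,wagon_grey=.026,jar_red=.034,jar_blue=.034,jar_grey=.034,jar_mustard=.034,paint_brush=.008,pencil=.008,driver_yellow=.014)
E
python3 - <<'E'
from h import *
np.set_printoptions(precision=3,suppress=True)
for n in ['scene','side']:
    im=imaging.snapshot(n)
    for l,h in H.items():
        for r in imaging.trace(l,n)[:3]:
            if r['score']<.2: continue
            m=r['pixels'];ys,xs=np.nonzero(m)
            if len(xs)<4: continue
            pts=np.array([ray(n,p,h/2) for p in zip(xs,ys)])[:,:2]
            c=pts.mean(0);w,v=np.linalg.eigh(np.cov((pts-c).T))
            a=v[:,1];L=np.ptp(pts@a)
            print(n,l,round(r['score'],2),r['bbox'],len(xs),'c',c,'pix',(xs.mean().round(),ys.mean().round()),'ang',np.degrees(np.arctan2(a[1],a[0])).round(),'L',L.round(3),'r',np.hypot(*c).round(3))
im=cv2.imread('pics/scene0.png')[150:290,150:400];cv2.imwrite('pics/sc.png',cv2.resize(im,None,fx=3,fy=3,interpolation=2))
im=cv2.imread('pics/side0.png')[140:340,180:340];cv2.imwrite('pics/sd.png',cv2.resize(im,None,fx=3,fy=3,interpolation=2))
E
```

```text
scene wagon_red 0.73 [220.9, 221.9, 33.0, 22.4] 507 c [0.565 0.105] pix (np.float64(239.0), np.float64(235.0)) ang 92.0 L 0.14 r 0.575
scene wagon_grey 0.84 [167.0, 254.1, 38.3, 20.4] 448 c [0.598 0.274] pix (np.float64(186.0), np.float64(263.0)) ang 80.0 L 0.106 r 0.658
scene jar_red 0.48 [269.9, 205.3, 11.1, 12.9] 92 c [ 0.559 -0.054] pix (np.float64(276.0), np.float64(210.0)) ang 127.0 L 0.065 r 0.561
scene jar_red 0.43 [271.7, 213.4, 8.2, 15.9] 106 c [ 0.519 -0.001] pix (np.float64(275.0), np.float64(223.0)) ang 127.0 L 0.064 r 0.519
scene jar_blue 0.68 [172.5, 251.3, 32.8, 24.5] 443 c [0.595 0.275] pix (np.float64(187.0), np.float64(262.0)) ang 80.0 L 0.102 r 0.655
scene jar_blue 0.53 [320.4, 200.8, 6.2, 14.5] 94 c [ 0.456 -0.159] pix (np.float64(322.0), np.float64(206.0)) ang 121.0 L 0.068 r 0.483
scene jar_grey 0.5 [329.1, 183.0, 2.1, 14.0] 103 c [ 0.48  -0.239] pix (np.float64(329.0), np.float64(193.0)) ang 118.0 L 0.076 r 0.536
scene jar_mustard 0.57 [297.0, 208.8, 6.3, 13.1] 77 c [ 0.49  -0.083] pix (np.float64(299.0), np.float64(213.0)) ang 123.0 L 0.058 r 0.497
scene driv
[... 787 characters left out ...]
.077 r 0.48
side jar_grey 0.47 [248.4, 246.8, 14.7, 21.1] 232 c [ 0.479 -0.238] pix (np.float64(256.0), np.float64(257.0)) ang 90.0 L 0.071 r 0.535
side jar_mustard 0.47 [250.6, 211.2, 13.6, 14.4] 192 c [ 0.492 -0.081] pix (np.float64(258.0), np.float64(220.0)) ang 89.0 L 0.083 r 0.498
side paint_brush 0.59 [202.8, 287.0, 22.7, 43.0] 137 c [ 0.398 -0.373] pix (np.float64(214.0), np.float64(309.0)) ang 75.0 L 0.116 r 0.546
side pencil 0.52 [272.1, 272.0, 22.4, 53.4] 214 c [ 0.522 -0.351] pix (np.float64(283.0), np.float64(296.0)) ang 74.0 L 0.163 r 0.629
side driver_yellow 0.62 [238.4, 284.5, 19.4, 41.7] 182 c [ 0.465 -0.351] pix (np.float64(251.0), np.float64(297.0)) ang 73.0 L 0.118 r 0.582
```

View pics/sc.png

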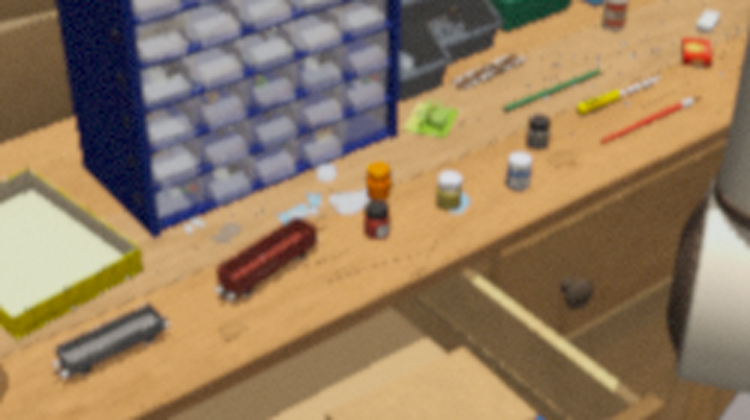

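View pics/sd.png

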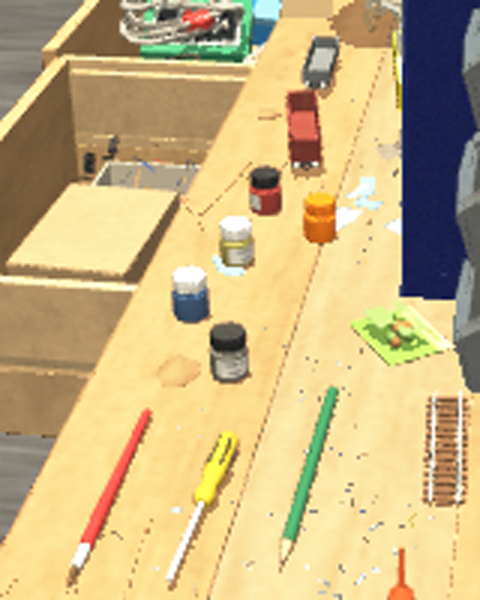

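Run:
```python
from h import *
np.set_printoptions(precision=3,suppress=True)
a=ray('side',(229.3,277.3),.004);b=ray('side',(204,333.3),.004);print('brush',a,b,(a+b)/2,np.linalg.norm(a-b))
sc=lambda u,v:(u/3+150,v/3+150)
a=ray('scene',sc(603,140),.004);b=ray('scene',sc(697,99),.004);print('brush scene',a,b,(a+b)/2,np.linalg.norm(a-b))
print('cab', ray('side',(314.5,238.5),0),ray('scene',sc(396,132),0),ray('scene',sc(155,232),0), 'top', ray('scene',(284,10),.558),ray('scene',(165,20),.558))
from scipy.spatial.transform import Rotation as R
o=readout.get_obs();q=o['tool_rot'];print(R.from_quat([*q[1:],q[0]]).as_matrix())
im=cv2.imread('pics/scene0.png')
```

```text
brush [ 0.425 -0.281  0.004] [ 0.384 -0.433  0.004] [ 0.404 -0.357  0.004] 0.15739522618995383
brush scene [ 0.421 -0.282  0.004] [ 0.378 -0.427  0.004] [ 0.399 -0.354  0.004] 0.15162754046192672
cab [ 0.611 -0.154  0.   ] [ 0.613 -0.16   0.   ] [0.69  0.133 0.   ] top [ 0.606 -0.145  0.558] [0.721 0.138 0.558]
[[ 0.341  0.     0.94 ]
 [-0.94  -0.     0.341]
 [ 0.    -1.     0.   ]]
```

Run:
```python
from h import *
from scipy.spatial.transform import Rotation as R
np.set_printoptions(precision=3,suppress=True)
o=readout.get_obs();q=o['tool_rot'];T=R.from_quat([*q[1:],q[0]]).as_matrix()
c=imaging.get_calibration('wrist');C=cv2.Rodrigues(c['rvec'])[0];p=-C.T@c['tvec']
print('cam in tool',T.T@(p-o['tool_pos']),'fwd',T.T@C[2])
```

```text
cam in tool [ 0.    -0.131  0.067] fwd [-0.     0.964 -0.267]
```

Call:
step_arm(slide=[[10,22,-6],[24,50,-14],[40,80,-22],[56,112,-31],[72,144,-40],[88,176,-50],[101,202,-57],[110,220,-62]], twist=[[0,0,0.04],[0,0,0.1],[0,0,0.16],[0,0,0.22],[0,0,0.28],[0,0,0.34],[0,0,0.4],[0,0,0.44]], gripper=[80,70,60,50,40,30,20,15])

```text
time: 1.95
tool_pos: [0.2979, -0.2954, 0.18]
tool_rot: [0.654, -0.654, 0.269, -0.269]
force: [0.4, -0.4, 0.1]
gripper_width: 0.0153
```

Call:
step_arm(slide=[[12,17,-2],[27,38,-4],[42,60,-6],[58,84,-9],[73,110,-11],[86,135,-13],[97,156,-15],[104,171,-15]], twist=[[0,0,0.05],[0,0,0.11],[0,0,0.175],[0,0,0.24],[0,0,0.31],[0,0,0.37],[0,0,0.43],[0,0,0.48]], gripper=[15,15,15,15,15,15,15,15])

```text
time: 2.75
tool_pos: [0.4019, -0.1247, 0.1651]
tool_rot: [0.699, -0.699, 0.106, -0.105]
force: [-0.1, -0.9, -0.4]
gripper_width: 0.015
```

Call:
step_arm(slide=[[4,20,0],[8,45,0],[13,72,0],[17,100,0],[18,128,0],[17,156,0],[14,184,0],[11,205,0]], twist=[[0,0,0.05],[0,0,0.11],[0,0,0.175],[0,0,0.24],[0,0,0.31],[0,0,0.375],[0,0,0.44],[0,0,0.49]], gripper=[15,15,15,15,15,15,15,15])

```text
time: 3.55
tool_pos: [0.4122, 0.0804, 0.1653]
tool_rot: [0.704, -0.704, -0.067, 0.067]
force: [0.4, 0.8, -0.6]
gripper_width: 0.0151
```

Run:
```python
from h import *
o=readout.get_obs();print(o['time'],o['tool_pos'],o['q'],o['force'])
for n in ['scene','side','wrist']: cv2.imwrite(f'pics/{n}1.png',imaging.snapshot(n))
print(proj('wrist',[[.563,.108,.034],[.519,-.001,.034]]),proj('scene',[[.563,.108,.034],[.519,-.001,.034]]))
```

```text
3.55 [0.41222061 0.08035931 0.16533937] [ 1.92428462e-01 -2.40177947e-01 -2.79652008e-01  1.53110405e+00
  1.52378641e-04  1.57299818e+00] [ 0.35837993  0.78076463 -0.63057111]
[[482.22513485 200.26663922]
 [390.24923781 312.38480402]] [[239.02318527 230.35264729]
 [275.44593438 217.94918347]]
```

View pics/scene1.png

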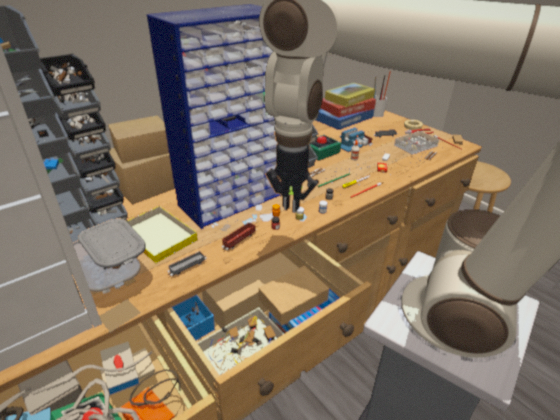

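View pics/wrist1.png

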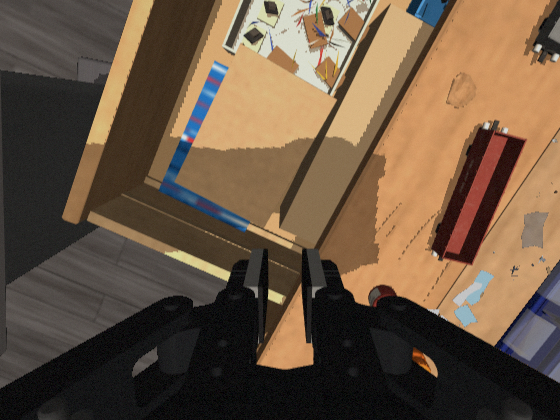

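The wrist view confirms the wagon at about (480,200), where the estimate projects to (482,200). I'm extending over it now.

Call:
step_arm(slide=[[12,2,0],[30,6,0],[52,10,0],[75,14,0],[98,19,0],[120,23,0],[137,26,0],[146,28,0]], twist=[[0,0,0],[0,0,0],[0,0,0],[0,0,0],[0,0,0],[0,0,0],[0,0,0],[0,0,0]], gripper=[15,15,15,15,15,15,15,15])

```text
time: 4.5
tool_pos: [0.5603, 0.1061, 0.1644]
tool_rot: [-0.704, 0.704, 0.065, -0.065]
force: [-0.3, -0.9, -1.3]
gripper_width: 0.0149
```

Run:
```python
from h import *
o=readout.get_obs();print(o['time'],o['tool_pos'],o['force'])
a=[imaging.snapshot(n) for n in ['scene','side']]
cv2.imwrite('pics/p2.png',np.hstack([cv2.resize(a[0][100:300,130:380],(400,320)),cv2.resize(a[1][0:320,180:580],(400,320))]))
```

```text
4.5 [0.56030051 0.10607439 0.16444921] [-0.30990551 -0.93390656 -1.29601657]
```

View pics/p2.png

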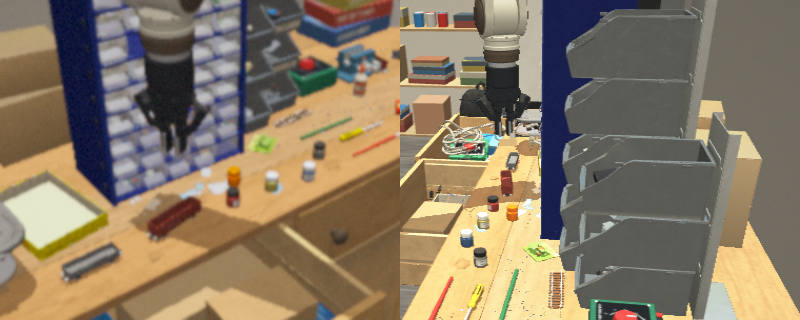

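The hand is over the wagon with a clear gap to the cabinet, so I'm lowering it.

Call:
step_arm(slide=[[0,0,-8],[0,0,-20],[0,0,-34],[0,0,-48],[0,0,-60],[0,0,-70],[0,0,-77],[0,0,-80]], twist=[[0,0,0],[0,0,0],[0,0,0],[0,0,0],[0,0,0],[0,0,0],[0,0,0],[0,0,0]], gripper=[15,15,15,15,15,15,15,15])

```text
time: 5.4
tool_pos: [0.5582, 0.1069, 0.0844]
tool_rot: [-0.704, 0.704, 0.066, -0.066]
force: [0.5, -0.3, -0.1]
gripper_width: 0.015
```

Run:
```python
from h import *
o=readout.get_obs();print(o['time'],o['tool_pos'],o['force'])
a=[imaging.snapshot(n) for n in ['scene','side']]
cv2.imwrite('pics/p3.png',np.hstack([cv2.resize(a[0][160:280,180:330],(400,320)),cv2.resize(a[1][80:240,220:420],(400,320))]))
```

```text
5.4 [0.55819203 0.1069083  0.08442221] [ 0.52918924 -0.33500329 -0.10306624]
```

View pics/p3.png

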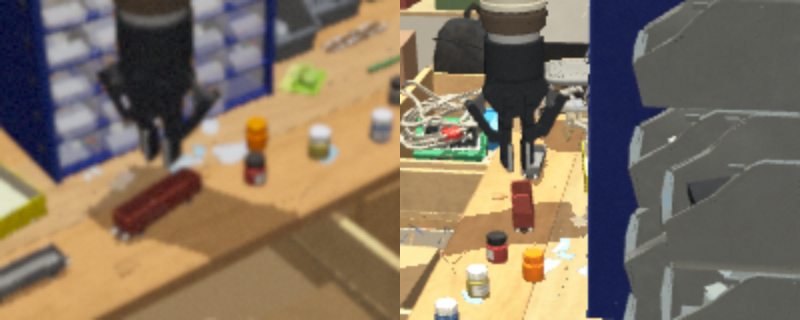

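The fingertips are above the wagon in both views and not touching it. I'll hold here for about two seconds.

Call:
step_arm(slide=[[0,0,0],[0,0,0],[0,0,0],[0,0,0],[0,0,0],[0,0,0],[0,0,0],[0,0,0]], twist=[[0,0,0],[0,0,0],[0,0,0],[0,0,0],[0,0,0],[0,0,0],[0,0,0],[0,0,0]], gripper=[15,15,15,15,15,15,15,15])

```text
time: 6.3
tool_pos: [0.5585, 0.1069, 0.0853]
tool_rot: [-0.704, 0.704, 0.066, -0.066]
force: [0.1, 0.6, -0.2]
gripper_width: 0.015
```

Call:
step_arm(slide=[[0,0,0],[0,0,0],[0,0,0],[0,0,0],[0,0,0],[0,0,0],[0,0,0],[0,0,0]], twist=[[0,0,0],[0,0,0],[0,0,0],[0,0,0],[0,0,0],[0,0,0],[0,0,0],[0,0,0]], gripper=[15,15,15,15,15,15,15,15])

```text
time: 7.1
tool_pos: [0.5584, 0.1069, 0.0853]
tool_rot: [-0.704, 0.704, 0.066, -0.066]
force: [-0.2, -0.1, 0.1]
gripper_width: 0.0149
```

Call:
step_arm(slide=[[0,0,0],[0,0,0],[0,0,0],[0,0,0],[0,0,0]], twist=[[0,0,0],[0,0,0],[0,0,0],[0,0,0],[0,0,0]], gripper=[15,15,15,15,15])

```text
time: 7.6
tool_pos: [0.5584, 0.1069, 0.0853]
tool_rot: [0.704, -0.704, -0.066, 0.066]
force: [0.6, 0.5, 0.3]
gripper_width: 0.0149
```

Call:
step_arm(slide=[[0,0,8],[0,0,20],[0,0,34],[0,0,48],[0,0,60],[0,0,70],[0,0,77],[0,0,80]], twist=[[0,0,0],[0,0,0],[0,0,0],[0,0,0],[0,0,0],[0,0,0],[0,0,0],[0,0,0]], gripper=[15,15,15,15,15,15,15,15])

```text
time: 8.4
tool_pos: [0.5587, 0.107, 0.1661]
tool_rot: [0.704, -0.704, -0.066, 0.066]
force: [0.4, 0.1, -0.0]
gripper_width: 0.0149
```

Call:
step_arm(slide=[[-3,-7,0],[-8,-20,0],[-14,-38,0],[-21,-58,0],[-28,-77,0],[-34,-93,0],[-38,-104,0],[-39,-109,0]], twist=[[0,0,-0.01],[0,0,-0.03],[0,0,-0.06],[0,0,-0.09],[0,0,-0.12],[0,0,-0.15],[0,0,-0.17],[0,0,-0.18]], gripper=[15,15,15,15,15,15,15,15])

```text
time: 9.2
tool_pos: [0.5189, -0.0033, 0.1652]
tool_rot: [-0.707, 0.707, 0.002, -0.002]
force: [0.3, 0.5, 0.6]
gripper_width: 0.0152
```

Run:
```python
from h import *
o=readout.get_obs();print(o['time'],o['tool_pos'],o['force'])
a=[imaging.snapshot(n) for n in ['scene','side']]
cv2.imwrite('pics/p4.png',np.hstack([cv2.resize(a[0][160:280,180:330],(400,320)),cv2.resize(a[1][80:240,220:420],(400,320))]))
```

```text
9.2 [ 0.51892727 -0.003296    0.16524036] [0.25027209 0.47251046 0.5640511 ]
```

View pics/p4.png

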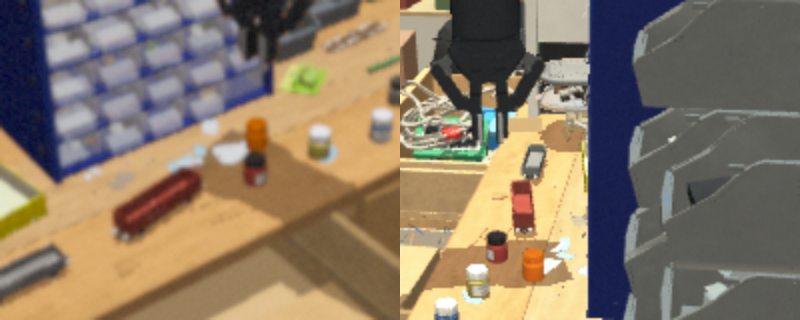

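The hand is above the red jar (black cap). I'm lowering to the same height and holding for about two seconds.

Call:
step_arm(slide=[[0,0,-8],[0,1,-20],[0,2,-34],[0,2,-48],[0,2,-60],[0,2,-70],[0,2,-77],[0,2,-80]], twist=[[0,0,0],[0,0,0],[0,0,0],[0,0,0],[0,0,0],[0,0,0],[0,0,0],[0,0,0]], gripper=[15,15,15,15,15,15,15,15])

```text
time: 10.1
tool_pos: [0.5192, -0.0001, 0.0844]
tool_rot: [-0.707, 0.707, 0.002, -0.003]
force: [-0.1, 0.1, -0.3]
gripper_width: 0.0148
```

Run:
```python
from h import *
o=readout.get_obs();print(o['time'],o['tool_pos'],o['force'])
a=[imaging.snapshot(n) for n in ['scene','side']]
cv2.imwrite('pics/p5.png',np.hstack([cv2.resize(a[0][160:280,180:330],(400,320)),cv2.resize(a[1][80:240,220:420],(400,320))]))
```

```text
10.1 [ 5.19205656e-01 -8.62797181e-05  8.44485197e-02] [-0.06379734  0.11160723 -0.2808909 ]
```

View pics/p5.png

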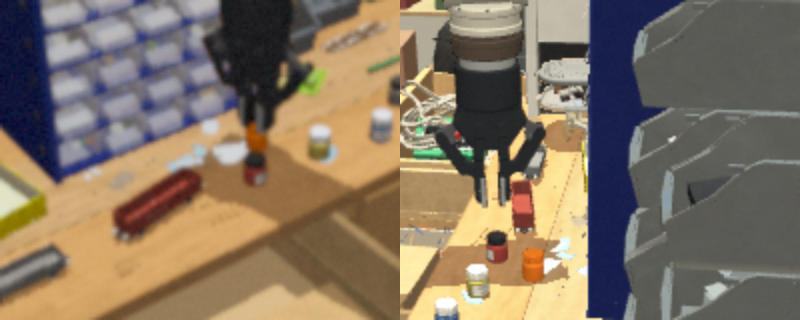

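The fingertips are over the black cap, clear of the jar and of the orange look-alike. I'll hold, rise, and swing to the brush with the hand drawn in past the cabinet corner.

Call:
step_arm(slide=[[0,0,0],[0,0,0],[0,0,0],[0,0,0],[0,0,0],[0,0,0],[0,0,0],[0,0,0]], twist=[[0,0,0],[0,0,0],[0,0,0],[0,0,0],[0,0,0],[0,0,0],[0,0,0],[0,0,0]], gripper=[15,15,15,15,15,15,15,15])

```text
time: 11.0
tool_pos: [0.5194, -0.0001, 0.0853]
tool_rot: [-0.707, 0.707, 0.002, -0.002]
force: [-0.6, -0.1, 0.7]
gripper_width: 0.0147
```

Call:
step_arm(slide=[[0,0,0],[0,0,0],[0,0,0],[0,0,0],[0,0,0],[0,0,0],[0,0,0],[0,0,0]], twist=[[0,0,0],[0,0,0],[0,0,0],[0,0,0],[0,0,0],[0,0,0],[0,0,0],[0,0,0]], gripper=[15,15,15,15,15,15,15,15])

```text
time: 11.8
tool_pos: [0.5194, -0.0, 0.0853]
tool_rot: [0.707, -0.707, -0.002, 0.002]
force: [-0.8, -0.4, 0.5]
gripper_width: 0.0152
```

Call:
step_arm(slide=[[0,0,0],[0,0,0],[0,0,0],[0,0,0],[0,0,0]], twist=[[0,0,0],[0,0,0],[0,0,0],[0,0,0],[0,0,0]], gripper=[15,15,15,15,15])

```text
time: 12.3
tool_pos: [0.5195, -0.0001, 0.0853]
tool_rot: [0.707, -0.707, -0.002, 0.002]
force: [-0.3, -0.3, 0.3]
gripper_width: 0.015
```

Call:
step_arm(slide=[[0,0,8],[0,0,20],[0,0,34],[0,0,48],[0,0,60],[0,0,70],[0,0,77],[0,0,80]], twist=[[0,0,0],[0,0,0],[0,0,0],[0,0,0],[0,0,0],[0,0,0],[0,0,0],[0,0,0]], gripper=[15,15,15,15,15,15,15,15])

```text
time: 13.1
tool_pos: [0.5197, -0.0, 0.1661]
tool_rot: [0.707, -0.707, -0.003, 0.002]
force: [-0.0, 0.3, 0.3]
gripper_width: 0.0152
```

Call:
step_arm(slide=[[-8,-6,0],[-24,-18,0],[-42,-36,0],[-60,-58,0],[-74,-82,0],[-84,-108,0],[-90,-134,0],[-94,-160,0]], twist=[[0,0,-0.02],[0,0,-0.06],[0,0,-0.11],[0,0,-0.16],[0,0,-0.21],[0,0,-0.26],[0,0,-0.31],[0,0,-0.36]], gripper=[15,15,15,15,15,15,15,15])

```text
time: 13.9
tool_pos: [0.424, -0.1611, 0.1648]
tool_rot: [0.696, -0.696, 0.126, -0.125]
force: [1.2, -0.4, -0.3]
gripper_width: 0.015
```

Call:
step_arm(slide=[[-3,-26,0],[-6,-54,0],[-9,-84,0],[-12,-114,0],[-15,-142,0],[-18,-168,0],[-20,-187,0],[-22,-196,0]], twist=[[0,0,-0.05],[0,0,-0.1],[0,0,-0.15],[0,0,-0.2],[0,0,-0.25],[0,0,-0.3],[0,0,-0.34],[0,0,-0.36]], gripper=[15,15,15,15,15,15,15,15])

```text
time: 14.7
tool_pos: [0.4023, -0.3572, 0.1644]
tool_rot: [0.662, -0.662, 0.248, -0.247]
force: [0.4, -0.3, -0.6]
gripper_width: 0.0149
```

Run:
```python
from h import *
o=readout.get_obs();print(o['time'],o['tool_pos'],o['force'])
a=[imaging.snapshot(n) for n in ['wrist','side']]
print(proj('wrist',[[.425,-.281,.004],[.384,-.433,.004]])*400/560)
cv2.imwrite('pics/p6.png',np.hstack([cv2.resize(x,(400,300)) for x in a]))
```

```text
14.7 [ 0.402338   -0.35720765  0.16438327] [ 0.39055881 -0.31777565 -0.63568827]
[[174.34733848  74.34116033]
 [231.74734771 189.98204988]]
```

View pics/p6.png

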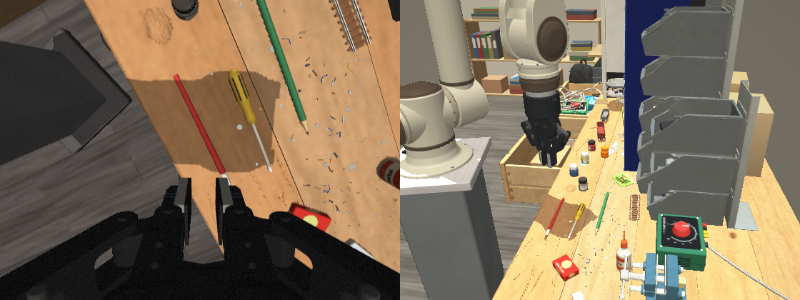

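The brush in the wrist view, from (177,75) to about (229,182), matches the projected estimate. The screwdriver is about 6 cm away. Lowering now.

Call:
step_arm(slide=[[0,0,-10],[0,1,-26],[0,1,-46],[0,1,-66],[0,1,-84],[0,1,-97],[0,1,-104],[0,1,-107]], twist=[[0,0,0],[0,0,0],[0,0,0],[0,0,0],[0,0,0],[0,0,0],[0,0,0],[0,0,0]], gripper=[15,15,15,15,15,15,15,15])

```text
time: 15.6
tool_pos: [0.4034, -0.3545, 0.0577]
tool_rot: [0.663, -0.663, 0.247, -0.246]
force: [-0.1, 0.2, -0.3]
gripper_width: 0.0147
```

Call:
step_arm(slide=[[0,0,0],[0,0,0],[0,0,0],[0,0,0],[0,0,0],[0,0,0],[0,0,0],[0,0,0]], twist=[[0,0,0],[0,0,0],[0,0,0],[0,0,0],[0,0,0],[0,0,0],[0,0,0],[0,0,0]], gripper=[15,15,15,15,15,15,15,15])

```text
time: 16.4
tool_pos: [0.4034, -0.355, 0.0582]
tool_rot: [0.663, -0.663, 0.247, -0.247]
force: [-1.4, -0.2, -0.3]
gripper_width: 0.0151
```

Call:
step_arm(slide=[[0,0,0],[0,0,0],[0,0,0],[0,0,0],[0,0,0],[0,0,0],[0,0,0],[0,0,0]], twist=[[0,0,0],[0,0,0],[0,0,0],[0,0,0],[0,0,0],[0,0,0],[0,0,0],[0,0,0]], gripper=[15,15,15,15,15,15,15,15])

```text
time: 17.2
tool_pos: [0.4035, -0.3551, 0.0583]
tool_rot: [0.663, -0.663, 0.247, -0.247]
force: [0.1, -0.4, -0.4]
gripper_width: 0.0149
```

Call:
step_arm(slide=[[0,0,0],[0,0,0],[0,0,0],[0,0,0],[0,0,0],[0,0,0],[0,0,0],[0,0,0]], twist=[[0,0,0],[0,0,0],[0,0,0],[0,0,0],[0,0,0],[0,0,0],[0,0,0],[0,0,0]], gripper=[15,15,15,15,15,15,15,15])

```text
time: 18.0
tool_pos: [0.4034, -0.3551, 0.0582]
tool_rot: [0.663, -0.663, 0.247, -0.247]
force: [-0.2, 0.2, -0.5]
gripper_width: 0.0149
```

Run:
```python
from h import *
o=readout.get_obs();print(o['time'],o['tool_pos'],o['force'])
a=[imaging.snapshot(n) for n in ['scene','side']]
cv2.imwrite('pics/p7.png',np.hstack([cv2.resize(a[0][130:280,180:430],(400,240)),cv2.resize(a[1][140:340,170:370],(400,400))[:240+160]]) if 0 else np.hstack([cv2.resize(a[0][130:310,200:380],(400,400)),cv2.resize(a[1][160:340,170:350],(400,400))]))
```

```text
18.0 [ 0.40342631 -0.35506376  0.05824901] [-0.24009673  0.1625185  -0.45856482]
```

View pics/p7.png

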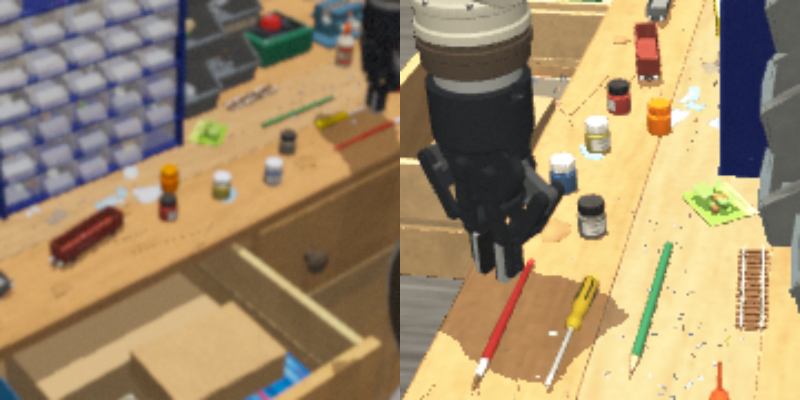

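Run:
```python
from h import *
for z in (.03,.045,.06): print(z,(proj('side',[.4034,-.355,z])-[170,160])*400/180+[400,0],(proj('side',[.519,0,z+.03])))
```

```text
0.03 [[502.154474   290.01685544]] [[267.21267253 187.20486649]]
0.045 [[500.56376083 274.67998248]] [[266.9927294  181.55809772]]
0.06 [[498.94710624 259.09299513]] [[266.77017424 175.84426837]]
```

The fingertips sit at about (499,272) in the side crop. That matches the projection of a point over the middle of the brush at z ≈ 0.047 m, and nothing has moved. Handing in.

```bash
python3 -c "
from cell import order, readout
print(order.job_done()); o=readout.get_obs(); print(o['time'],o['tool_pos'],o['force'])"
```

```text
the job is handed in; nothing more can be done
None
the job is handed in; nothing more can be done
```

I pointed at the red wagon, then the red paint jar, then the paint brush, and handed the job in still pointing at the brush. `job_done()` gives no verdict, so the result below rests on my own checks.

| Target | Hold | TCP height | Fingertips above its top |
|---|---|---|---|
| Red wagon | about 2.1 s | 85 mm | about 4 cm |
| Red jar (black cap) | about 2.1 s | 85 mm | about 4 cm |
| Paint brush, near its middle | about 2.4 s before hand-in | 58 mm | about 4 cm |

- **Travel:** between targets the fingertips were about 15 cm above the bench, with the hand drawn in past the cabinet. The approach from the start was slightly higher, as it came down from the start pose. The whole run took about 18 s.
- **Positions:** the two fixed cameras agreed to 2 mm on the red jar, about 5 mm on the brush middle and about 10 mm on the wagon, all well inside the limits. The wrist view agreed too.
- **Network errors:** it scored the orange look-alike at or above the real jar, so I told them apart by the black cap. It also reported the grey wagon as the blue jar in one view, which I discarded.
- **Contact:** the force reading stayed at noise level (about 1.4 N or less) with no sign of contact, though that noise is above the 0.3 N limit. The last pictures showed nothing moved. I checked that by eye rather than measuring positions again.

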